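# Sort the wardrobe shelf into its trays

### The arm

A 7-joint arm with a two-finger parallel gripper is mounted at the origin on the work surface. World frame = base frame: x ahead of the robot, y to its left, z up, the work surface at z = 0. Lengths are in m, angles in rad, forces in N, time in s.
With the tool pointing down it reaches from about 0.425 to 0.875 m from the base axis. Payload 9.9 kg.
Tool frame: the origin (TCP) lies between the finger pads; the fingertips stand 22 mm ahead of it and the grasp point (between the pads) lies 3 mm ahead of it (bot.tcp_to_tips is the distance from the TCP to the fingertips, in m); z points along the fingers, y is the line along which they close (so a half turn about z gives the same grasp; the last joint's range is limited). The gripper opens to 85 mm and grips with 20 to 120 N. Pads are 22 mm wide; open, the fingers measure 114 mm over their backs; the gripper's body (76 mm by 85 mm) begins 54 mm behind the grasp point. The pads swing forward as they close: fully open they stand 13 mm farther back than shut.
Start: joints at [-1.199, 0.576, 0.025, 1.437, -0.015, 1.129, -0.057], TCP at [0.297, 0.606, 0.253] pointing down, gripper open.
Joint ranges: [-2.76, 2.76], [-0.34, 2.15], [-1.52, 1.57], [0.19, 2.46], [-1.09, 4.23], [0.17, 1.99], [-2.82, 2.82]. Speed limits (rad/s): [2.22, 2.22, 3.01, 3.01, 3.14, 3.14, 3.14].

### API

Orientations are given as [roll, pitch, yaw] about the fixed x, y, z axes, in that order (R = Rz(yaw) Ry(pitch) Rx(roll)).
In Python, from workcell import bot, eyes, find_in, masks_of gives the robot as it stands.
- The arm moves only by the shell command python3 -m inch 'ROWS' [FORCE]. ROWS is JSON, a list of rows, each a list of 5 numbers: the shift along the world's x, y, z in m, then the turn about the world's z in rad, then the opening, from 0 (shut) to 1 (fully open). A call has 1 to 20 rows; each row is the pose to reach, as a shift and turn from the pose commanded when the call began; what a row does not reach only later rows make up. A row lasts 1/10 s, in which the tool goes at most 50 mm and 8.59 degrees, less where a joint would pass 70% of its speed; a pose out of reach is approached as far as the arm can. A call with a gripper value outside its range is refused whole. The fingers move at their own pace and stop on an object; FORCE is the grip in N (left out, the last holds). Time passes only in rows, so rows that repeat a pose let the fingers close. It gives the time, the measured TCP pose, the force, the opening and the grip force at its end, in the units of the state.
- bot.read_state(): the state, without advancing time (a new reading comes with each control period).
- eyes.camera(name): name is "side" or "top"; returns a dict with "pixels" (400x640x3 uint8, red, green, blue), "mtx" (3x3 intrinsics, pixels), "rvec" (rotation vector, rad) and "tvec" (3), from world to camera coordinates, as OpenCV has them. Camera axes: x right, y down, z forward; pixel columns grow to the right and rows downward; lengths in m; the calibration is good to about 2 mm. A picture is of the moment at which its call begins. There is no depth.
- bot.hand_in(): hands the job in; it is judged then, once.
Trained networks look in a picture, given as the dict that the camera call returned (one of the last four; its "shot" number tells which), for a name from the list of things; names that differ only in an ending like _2 or _b are one class to them, and where a whole thing is asked for, a point or a joint stands for the part that bears it (a point fixed in the world has none). Each returns a list of dicts, best first, with "conf" (0 to 1); they miss things now and then, are a little off and sometimes report something else, mostly with a low value. They report only what shows in the picture. A call takes as long as a camera call. They do not tell look-alikes from the thing itself.
- find_in(label, picture): "extent" ([left, top, right, bottom] in pixels, round what is visible of it).
- masks_of(label, picture): "mask" (400x640 bool, what is visible of it) and "extent" ([left, top, right, bottom] in pixels, round what is visible of it).
The state is a dict: "time_s": time; "joint_pos": joint angles; "joint_vel": joint speeds; "effort": joint torques, N m; "position": TCP position; "tcp_rot": TCP orientation; "force": force on the tool from outside, world axes, zero at the start; "moment": the same for the moment, N m; "gripper_width": finger opening in m; "finger_force": force on a finger pad.
Only numpy, scipy, OpenCV 4.12 (cv2) and the standard library are available. Lean on these libraries where they do the work, as an engineer would, in place of code of your own. Each camera call takes 0.05 s, during which the arm holds its last target. There are 200 camera calls.

### The job

Tidy the wardrobe shelf by sorting the loose things into the three trays: both padlocks into the blue tray, both spring clips into the yellow tray and the hair brush into the green tray. Each must end up lying flat on the floor of its tray, the same side up as it lies now, not on the rim or on top of another. Leave the teal cup and the round tin standing where they are.

Things in the scene. Friction and masses are not known exactly. Their poses are not given: they have to be found in the camera images.
- padlock_steel: Padlock lying flat, body silver-grey metal: 40 mm (x) by 45 mm (y) by 20 mm high, steel shackle (7 mm bar, 35 mm wide) at mid-height on the +x side, out to 51 mm from the origin. Origin: centre of the body's underside; z up, x to the shackle. 150 g. Grip across the 45 mm width (y) over the origin. For the blue tray.
- padlock_brass: Padlock lying flat, body yellow brass: 40 mm (x) by 45 mm (y) by 20 mm high, steel shackle (7 mm bar, 35 mm wide) at mid-height on the +x side, out to 51 mm from the origin. Origin: centre of the body's underside; z up, x to the shackle. 150 g. Grip across the 45 mm width (y) over the origin. For the blue tray.
- clip_red: Rigid plastic spring clip (clothes-peg shape), red, lying on its side: 76 mm long (x), 16 mm high; 18 mm wide (y) at the origin and the jaws (+x end, dark pads), splayed to 33 mm at the -x handle end. Origin: underside, mid-length, by the spring; z up. 30 g. Grip across y over the origin. For the yellow tray.
- clip_black: Rigid plastic spring clip (clothes-peg shape), black, lying on its side: 76 mm long (x), 16 mm high; 18 mm wide (y) at the origin and the jaws (+x end, dark pads), splayed to 33 mm at the -x handle end. Origin: underside, mid-length, by the spring; z up. 30 g. Grip across y over the origin. For the yellow tray.
- brush: Wooden hair brush on its back, white bristles up, 150 mm long (x). Handle x -75 to +10 mm, 24 mm wide, 14 high; head x +10 to +75, 48 wide, 12 thick, bristle tips at 26 mm. Origin: underside, mid-length; z up, x to the head. 70 g, balances within 10 mm of the origin. Grip across y at x = -8 mm. For the green tray; fits only with its length roughly along the tray's long side.
- tray_blue: Open blue plastic tray for the padlocks, fixed to the shelf, 138 mm (x) by 208 mm (y) by 30 mm high, walls and floor 4 mm thick, so 130 by 200 mm inside with the floor 4 mm above the shelf. Origin: centre of its underside; z up. Its long side is its y axis; all three trays are the same size.
- tray_yellow: Open yellow plastic tray for the spring clips, fixed to the shelf, 138 mm (x) by 208 mm (y) by 30 mm high, walls and floor 4 mm thick, so 130 by 200 mm inside with the floor 4 mm above the shelf. Origin: centre of its underside; z up. Its long side is its y axis; all three trays are the same size.
- tray_green: Open green plastic tray for the hair brush, fixed to the shelf, 138 mm (x) by 208 mm (y) by 30 mm high, walls and floor 4 mm thick, so 130 by 200 mm inside with the floor 4 mm above the shelf. Origin: centre of its underside; z up. Its long side is its y axis; all three trays are the same size.
- cup: Teal ceramic cup, not to be disturbed: 76 mm across, 85 mm high, standing upright on the shelf at the robot's left. Origin: centre of its underside.
- tin: Small round steel tin with a white lid, not to be disturbed: 38 mm across, 22 mm high, standing on the shelf between the loose things and the trays. Origin: centre of its underside.
Not all that is in view belongs to the job. There is more than one size of the padlock_steel; the one meant has the size given above.

How it is judged:
At the end, for the whole second after the job is handed in: Padlocks in the blue tray, clips in the yellow, brush in the green, each inside the walls, flat on the floor (8 mm, 0.2 rad), same side up, released, at rest; origin from the tray centre within x/y: padlock 50/85 mm, clip 60/95, brush 45/35. Cup and tin moved no more than 30 mm (x of padlock_steel in the frame of tray_blue between -0.05 and 0.05 m and y of padlock_steel in the frame of tray_blue between -0.085 and 0.085 m and z of each of padlock_steel, padlock_brass in the frame of tray_blue below 0.012 m and angle between each of padlock_steel, padlock_brass, clip_red, clip_black, brush's own z axis and vertical below 0.2 rad and linear speed of each of padlock_steel, padlock_brass, clip_red, clip_black, brush below 0.03 m/s and angular speed of each of padlock_steel, padlock_brass, clip_red, clip_black, brush below 0.3 rad/s and x of padlock_brass in the frame of tray_blue between -0.05 and 0.05 m and y of padlock_brass in the frame of tray_blue between -0.085 and 0.085 m and x of clip_red in the frame of tray_yellow between -0.06 and 0.06 m and y of clip_red in the frame of tray_yellow between -0.095 and 0.095 m and z of each of clip_red, clip_black in the frame of tray_yellow below 0.012 m and x of clip_black in the frame of tray_yellow between -0.06 and 0.06 m and y of clip_black in the frame of tray_yellow between -0.095 and 0.095 m and x of brush in the frame of tray_green between -0.045 and 0.045 m and y of brush in the frame of tray_green between -0.035 and 0.035 m and z of brush in the frame of tray_green below 0.012 m); the robot touches nothing.
It fails at once if the teal cup is pushed more than 30 mm from its place or tipped over (distance of cup from where it was at the start of the episode above 0.03 m or angle between cup's own z axis and vertical above 0.5 rad).
It fails at once if the round tin is pushed more than 30 mm from its place or tipped over (distance of tin from where it was at the start of the episode above 0.03 m or angle between tin's own z axis and vertical above 0.5 rad).
It also fails if it takes over 122 s, if anything falls off the work surface, if the arm or the gripper's body presses on something with over 40 N, if the wrist force passes 120 N, or if a joint passes its speed limit or range.

## Working session

There is one attempt and no reset: what is moved stays moved. The work goes in short steps, Python scripts to look and compute and a shell command to move; the robot and the scene stay as the last step left them, time stands still between calls to the robot, and variables do not carry over. Pictures are saved under pics/ and viewed, at most 14 in all, crops included, and the job is handed in when it is done.

```bash
mkdir -p pics; ls; cat > h.py <<'E'
import numpy as np, cv2
from workcell import bot, eyes, find_in, masks_of
def unproj(p,uv,z):
    R,_=cv2.Rodrigues(np.array(p["rvec"],float)); t=np.array(p["tvec"],float).ravel()
    K=np.array(p["mtx"],float); d=R.T@np.linalg.inv(K)@np.array([uv[0],uv[1],1.]); c=-R.T@t
    return (c+d*(z-c[2])/d[2])
E
python3 - <<'E'
from h import *
s=bot.read_state(); print(s["time_s"],s["position"],s["tcp_rot"],s["gripper_width"])
H=dict(padlock_steel=.02,padlock_brass=.02,clip_red=.016,clip_black=.016,brush=.013,tray_blue=.03,tray_yellow=.03,tray_green=.03,cup=.085,tin=.022)
for n in("top","side"):
    p=eyes.camera(n); cv2.imwrite(f"pics/{n}0.png",p["pixels"][:,:,::-1])
    R,_=cv2.Rodrigues(np.array(p["rvec"],float)); print(n,"cam",(-R.T@np.array(p["tvec"]).ravel()).round(3))
    for l in H:
        for m in masks_of(l,p)[:4]:
            if m["conf"]<.2: continue
            c=max(cv2.findContours(m["mask"].astype(np.uint8),0,1)[0],key=cv2.contourArea)
            w=np.array([unproj(p,q[0],H[l])[:2] for q in c],np.float32)*1000
            r=cv2.minAreaRect(w); M=cv2.moments(c); 
            print(n,l,round(m["conf"],2),np.round(m["extent"]).tolist(),"rect",np.round(r[0]),np.round(r[1]),round(r[2]), "cen",unproj(p,(M["m10"]/M["m00"],M["m01"]/M["m00"]),H[l]).round(3))
E
```

```text
pics
0.0 [0.29691987 0.60570987 0.25241981] [-3.13988262e+00  4.99244517e-05  2.68582291e+00] 0.0854582943676823
top cam [0.331 0.075 1.186]
top padlock_steel 0.79 [209.0, 292.0, 230.0, 312.0] rect [280. 315.] [47. 31.] 46 cen [0.276 0.31  0.02 ]
top padlock_steel 0.73 [159.0, 250.0, 180.0, 264.0] rect [380. 438.] [42. 32.] 78 cen [0.38  0.441 0.02 ]
top padlock_steel 0.61 [211.0, 240.0, 238.0, 269.0] rect [384. 302.] [46. 71.] 64 cen [0.381 0.303 0.02 ]
top padlock_brass 0.61 [469.0, 229.0, 490.0, 255.0] rect [ 415. -309.] [49. 71.] 77 cen [ 0.411 -0.31   0.02 ]
top clip_black 0.51 [409.0, 221.0, 423.0, 250.0] rect [ 427. -157.] [26. 70.] 88 cen [ 0.429 -0.154  0.016]
top brush 0.68 [283.0, 212.0, 303.0, 273.0] rect [414. 143.] [ 48. 147.] 89 cen [0.428 0.146 0.013]
top brush 0.29 [213.0, 241.0, 239.0, 271.0] rect [384. 303.] [46. 69.] 64 cen [0.381 0.305 0.013]
top tray_blue 0.95 [204.0, 124.0, 298.0, 186.0] rect [625. 243.] [210. 144.] 85 cen [0.624 0.243 0.03 ]
top tray_blue 0.46 [282.0, 210.0, 302.0, 274.0] rect [413. 145.] [ 47. 146.] 84 cen [0.424 0.145 0.03 ]
top tray_yellow 
[... 1301 characters left out ...]
54.0, 153.0, 340.0, 200.0] rect [659. -10.] [248. 188.] 86 cen [0.654 0.001 0.016]
side brush 0.95 [295.0, 216.0, 347.0, 250.0] rect [410. 152.] [ 56. 159.] 81 cen [0.416 0.152 0.013]
side tray_blue 0.73 [181.0, 184.0, 281.0, 247.0] rect [609. 255.] [232. 180.] 86 cen [0.597 0.258 0.03 ]
side tray_yellow 0.83 [324.0, 135.0, 396.0, 177.0] rect [ 604. -233.] [170. 257.] 5 cen [ 0.598 -0.223  0.03 ]
side tray_green 0.83 [250.0, 152.0, 338.0, 200.0] rect [640.   9.] [239. 180.] 87 cen [0.634 0.019 0.03 ]
side cup 0.66 [150.0, 235.0, 192.0, 288.0] rect [466. 487.] [ 74. 167.] 58 cen [0.457 0.489 0.085]
side tin 0.6 [301.0, 197.0, 314.0, 212.0] rect [511.  89.] [35. 65.] 45 cen [0.511 0.089 0.022]
```

View pics/top0.png

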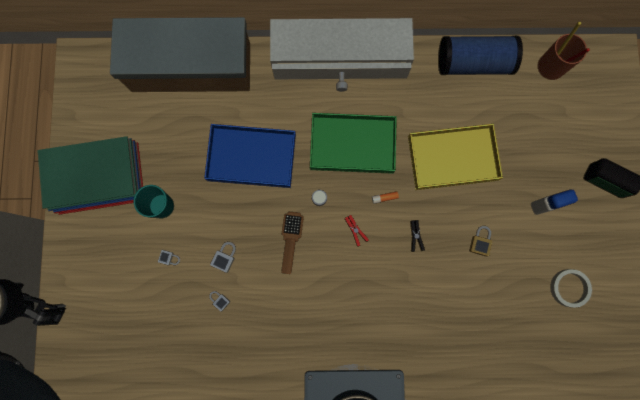

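View pics/side0.png

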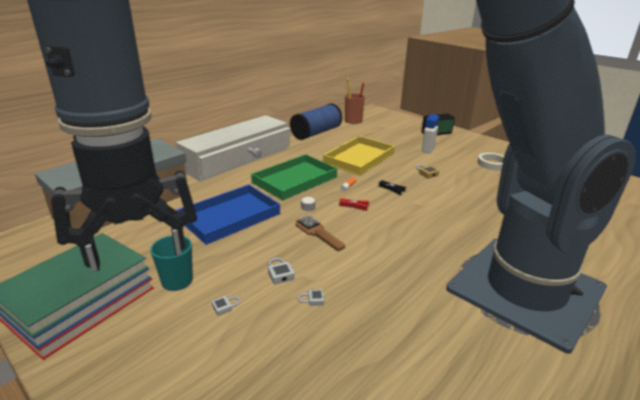

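The overview shows the loose items across the middle, with three look-alike steel padlocks on the left. The largest one, near px (223,258), is the target. The brush is at (290,240), the red clip at (356,230), the black clip at (417,236) and the brass padlock at (482,242). The orange object at (385,197) is a distractor. Next I'll get axes and headings from a rectified, enlarged view.

```bash
python3 - <<'E'
from h import *
p=eyes.camera("top"); print(bot.tcp_to_tips)
R=p["rvec"];t=p["tvec"];K=p["mtx"]
# rectified at z=.018: x up, y left; 1 px = 1 mm ; area x .33...51, y .36..-.36
corn=np.array([[.51,.36,.018],[.51,-.36,.018],[.31,-.36,.018],[.31,.36,.018]])
uv,_=cv2.projectPoints(corn,np.array(R,float),np.array(t,float),np.array(K,float),None)
Hm=cv2.getPerspectiveTransform(uv.reshape(4,2).astype(np.float32),np.float32([[0,0],[720,0],[720,200],[0,200]]))
im=cv2.warpPerspective(p["pixels"],Hm,(720,200),flags=cv2.INTER_CUBIC); cv2.imwrite("pics/rect.png",im[:,:,::-1])
hsv=cv2.cvtColor(im,cv2.COLOR_RGB2HSV); 
red=((hsv[...,0]<6)|(hsv[...,0]>172))&(hsv[...,1]>150)&(hsv[...,2]>70)
blk=(im.max(2)<60); blk[:,:480]=0; blk[:,580:]=0
for n,m in(("red",red),("blk",blk)):
    k,lab,st,_=cv2.connectedComponentsWithStats(m.astype(np.uint8))
    i=1+np.argmax(st[1:,4]); ys,xs=np.where(lab==i) if n=="blk" else np.where(m)
    P=np.c_[510-ys,360-xs].astype(np.float32); r=cv2.minAreaRect(P); print(n,r,P.mean(0),len(P))
for l in("padlock_brass","padlock_steel","brush"):
    for m in masks_of(l,p)[:3]:
        ys,xs=np.where(m["mask"]); w=np.array([unproj(p,q,.015)[:2] for q in zip(xs,ys)])*1000
        e,v=np.linalg.eigh(np.cov((w-w.mean(0)).T)); print(l,w.mean(0),np.degrees(np.arctan2(v[1,1],v[0,1])),len(w))
E
```

```text
0.022
red ((443.50006103515625, -11.000019073486328), (74.23745727539062, 29.96331024169922), 26.56505012512207) [444.19724   -9.219028] 1009
blk ((427.5, -158.0), (32.0, 75.0), 90.0) [ 427.78647 -154.43759] 1330
padlock_brass [ 405.33438755 -310.69469248] -174.99532958080317 333
padlock_brass [444.18974548  -8.75749045] -151.48516128352693 238
padlock_steel [276.29099367 309.71005492] 151.98670952173902 152
padlock_steel [373.30748764 305.91772835] 141.8954682933052 393
padlock_steel [381.8604486  442.70200708] 98.9578626661093 185
brush [424.13901713 145.44856581] 172.37156844142524 798
```

View pics/rect.png

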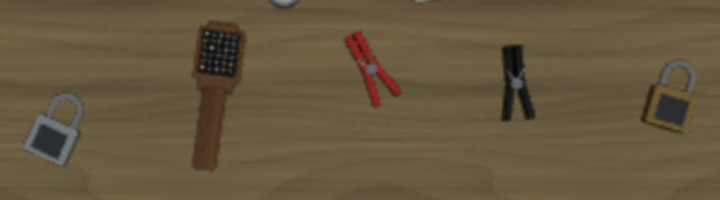

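The rectified view shows all headings clearly: every shackle, jaw and brush head points roughly +x. The poses, as (x, y, heading):

| Item | x (m) | y (m) | Heading |
|---|---|---|---|
| Steel padlock | .370 | .308 | -25° |
| Brush | .415 | .147 | -6° |
| Red clip | .441 | -.011 | 28° |
| Black clip | .426 | -.157 | 4° |
| Brass padlock | .402 | -.310 | -12° |

I'll start with the steel padlock.

```bash
python3 -m inch '[[0.073,-0.298,-0.1,0.02,1],[0.073,-0.298,-0.1,0.02,1],[0.073,-0.298,-0.1,0.02,1],[0.073,-0.298,-0.1,0.02,1],[0.073,-0.298,-0.1,0.02,1],[0.073,-0.298,-0.1,0.02,1],[0.073,-0.298,-0.1,0.02,1],[0.073,-0.298,-0.1,0.02,1],[0.073,-0.298,-0.1,0.02,1],[0.073,-0.298,-0.1,0.02,1],[0.073,-0.298,-0.1,0.02,1]]' 40
```

```text
time_s: 2.4
position: [0.3699, 0.3096, 0.1536]
tcp_rot: [3.14, 0.0, 2.708]
force: [-0.6, -0.0, -0.3]
gripper_width: 0.0853
finger_force: 0.0
```

```bash
python3 -m inch '[[0,-0.001,-0.05,0,1],[0,-0.001,-0.09,0,1],[0,-0.001,-0.115,0,1],[0,-0.001,-0.127,0,1],[0,-0.001,-0.127,0,1],[0,-0.001,-0.127,0,1],[0,-0.001,-0.127,0,0.3],[0,-0.001,-0.127,0,0.3],[0,-0.001,-0.127,0,0.3],[0,-0.001,-0.127,0,0.3],[0,-0.001,-0.127,0,0.3],[0,-0.001,-0.127,0,0.3],[0,-0.001,-0.127,0,0.3],[0,-0.001,-0.127,0,0.3]]' 40
```

```text
time_s: 3.8
position: [0.3706, 0.3076, 0.0273]
tcp_rot: [3.14, 0.001, 2.706]
force: [-0.6, -0.5, 9.6]
gripper_width: 0.044
finger_force: 39.8
```

```bash
python3 -m inch '[[0,0,0.05,0,0.3],[0,0,0.09,0,0.3],[0.242,-0.018,0.1,0.35,0.3],[0.242,-0.018,0.1,0.35,0.3],[0.242,-0.018,0.1,0.35,0.3],[0.242,-0.018,0.1,0.35,0.3],[0.242,-0.018,0.1,0.35,0.3],[0.242,-0.018,0.1,0.35,0.3],[0.242,-0.018,0.1,0.35,0.3],[0.242,-0.018,0.1,0.35,0.3],[0.242,-0.018,0.06,0.35,0.3],[0.242,-0.018,0.03,0.35,0.3],[0.242,-0.018,0.015,0.35,0.3],[0.242,-0.018,0.007,0.35,0.3],[0.242,-0.018,0.007,0.35,0.3],[0.242,-0.018,0.007,0.35,0.3]]'
```

```text
time_s: 5.4
position: [0.6127, 0.2896, 0.0346]
tcp_rot: [3.141, 0.001, 3.056]
force: [0.1, -0.1, -1.8]
gripper_width: 0.0439
finger_force: 43.3
```

```bash
python3 - <<'E'
from h import *
p=eyes.camera("side"); im=p["pixels"][130:330,130:430]; cv2.imwrite("pics/s1.png",cv2.resize(im,(750,500),interpolation=2)[:,:,::-1])
E
```

```text
(no output)
```

View pics/s1.png

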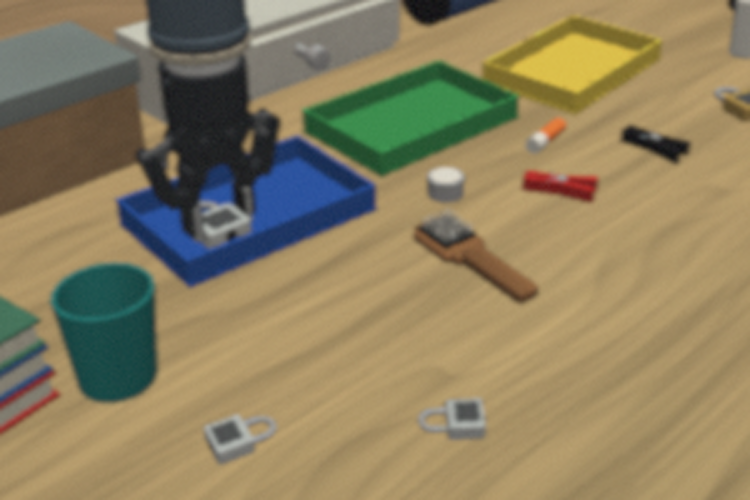

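The side view shows the steel padlock held flat just above the blue tray floor, clear of the walls. I'll release it and move to the brush.

```bash
python3 -m inch '[[0,0,-0.002,0,0.3],[0,0,-0.002,0,0.75],[0,0,-0.002,0,0.75],[0,0,-0.002,0,0.75],[0,0,0.05,0,0.75],[0,0,0.1,0,1],[-0.206,-0.142,0.1,-0.024,1],[-0.206,-0.142,0.1,-0.024,1],[-0.206,-0.142,0.1,-0.024,1],[-0.206,-0.142,0.1,-0.024,1],[-0.206,-0.142,0.1,-0.024,1],[-0.206,-0.142,0.1,-0.024,1],[-0.206,-0.142,0.1,-0.024,1],[-0.206,-0.142,0.1,-0.024,1],[-0.206,-0.142,0.1,-0.024,1]]'
```

```text
time_s: 6.95
position: [0.4074, 0.148, 0.1334]
tcp_rot: [3.141, 0.001, 3.032]
force: [-0.3, -0.1, -0.2]
gripper_width: 0.0854
finger_force: 0.0
```

```bash
python3 -m inch '[[0,0,-0.05,0,1],[0,0,-0.085,0,1],[0,0,-0.108,0,1],[0,0,-0.108,0,1],[0,0,-0.108,0,1],[0,0,-0.108,0,0],[0,0,-0.108,0,0],[0,0,-0.108,0,0],[0,0,-0.108,0,0],[0,0,-0.108,0,0],[0,0,-0.108,0,0],[0,0,-0.108,0,0],[0,0,-0.108,0,0],[0,0,-0.108,0,0],[0,0,-0.108,0,0]]' 40
```

```text
time_s: 8.45
position: [0.4064, 0.1472, 0.026]
tcp_rot: [3.141, 0.001, 3.032]
force: [-1.0, -0.2, 11.0]
gripper_width: 0.0227
finger_force: 39.0
```

```bash
python3 -m inch '[[0,0,0.05,0,0],[0,0,0.1,0,0],[0.248,-0.147,0.1,-1.51,0],[0.248,-0.147,0.1,-1.51,0],[0.248,-0.147,0.1,-1.51,0],[0.248,-0.147,0.1,-1.51,0],[0.248,-0.147,0.1,-1.51,0],[0.248,-0.147,0.1,-1.51,0],[0.248,-0.147,0.1,-1.51,0],[0.248,-0.147,0.1,-1.51,0],[0.248,-0.147,0.1,-1.51,0],[0.248,-0.147,0.1,-1.51,0],[0.248,-0.147,0.1,-1.51,0],[0.248,-0.147,0.1,-1.51,0],[0.248,-0.147,0.1,-1.51,0]]'; python3 - <<'E'
from h import *
p=eyes.camera("side"); im=p["pixels"][100:260,170:410]; cv2.imwrite("pics/s2.png",cv2.resize(im,(720,480),interpolation=2)[:,:,::-1])
print(bot.read_state()["joint_pos"])
E
```

```text
time_s: 9.95
position: [0.654, 0.0001, 0.1253]
tcp_rot: [-3.141, -0.0, 1.525]
force: [0.5, -0.6, -0.6]
gripper_width: 0.0226
finger_force: 40.3
[-0.25201869  0.6907141   0.30671162  1.65070169 -0.26129966  0.84079859
  0.11762725]
```

View pics/s2.png

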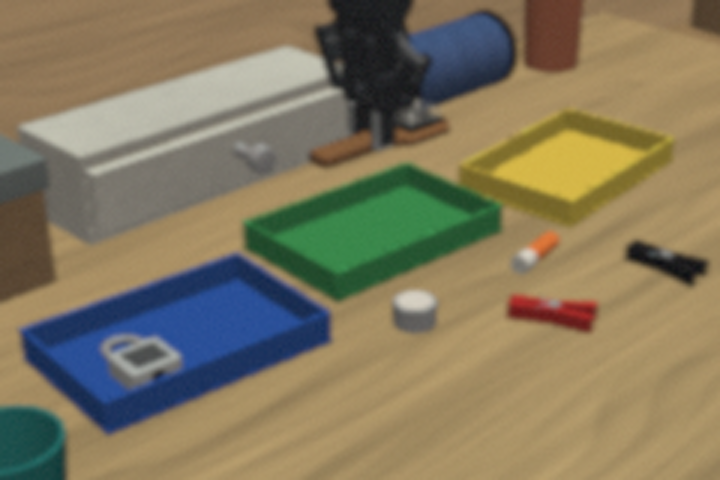

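The steel padlock lies flat in the blue tray. The brush is held level over the green tray with its length along the tray's long side. I'll lower it, release, and go to the red clip.

```bash
python3 -m inch '[[0,0,-0.05,0,0],[0,0,-0.075,0,0],[0,0,-0.092,0,0],[0,0,-0.093,0,0],[0,0,-0.093,0,0],[0,0,-0.093,0,0.6],[0,0,-0.093,0,0.6],[0,0,-0.093,0,0.6],[0,0,-0.093,0,0.6],[0,0,-0.05,0,0.6],[0,0,0,0,0.7]]'; python3 -m inch '[[-0.213,-0.011,0,-1.037,0.7],[-0.213,-0.011,0,-1.037,0.7],[-0.213,-0.011,0,-1.037,0.7],[-0.213,-0.011,0,-1.037,0.7],[-0.213,-0.011,0,-1.037,0.7],[-0.213,-0.011,0,-1.037,0.7],[-0.213,-0.011,0,-1.037,0.7],[-0.213,-0.011,0,-1.037,0.7],[-0.213,-0.011,0,-1.037,0.7],[-0.213,-0.011,0,-1.037,0.7],[-0.213,-0.011,0,-1.037,0.7]]'
```

```text
time_s: 11.1
position: [0.6527, 0.0002, 0.1246]
tcp_rot: [-3.137, 0.001, 1.522]
force: [0.7, 1.2, 0.3]
gripper_width: 0.0595
finger_force: 0.0
time_s: 12.2
position: [0.4412, -0.011, 0.1253]
tcp_rot: [-3.141, -0.0, 0.487]
force: [-0.8, -0.7, 0.6]
gripper_width: 0.0599
finger_force: 0.0
```

```bash
python3 -m inch '[[0,0,-0.05,0,0.7],[0,0,-0.08,0,0.7],[0,0,-0.099,0,0.7],[0,0,-0.099,0,0.7],[0,0,-0.099,0,0.7],[0,0,-0.099,0,0],[0,0,-0.099,0,0],[0,0,-0.099,0,0],[0,0,-0.099,0,0],[0,0,-0.099,0,0],[0,0,-0.099,0,0],[0,0,-0.099,0,0],[0,0,-0.099,0,0],[0,0,-0.099,0,0]]' 30
```

```text
time_s: 13.6
position: [0.4416, -0.0107, 0.0273]
tcp_rot: [3.141, -0.002, 0.485]
force: [-0.1, -0.2, 10.2]
gripper_width: 0.0204
finger_force: 28.3
```

```bash
python3 -m inch '[[0,0,0.05,0,0],[0,0,0.1,0,0],[0.17,-0.194,0.1,-0.38,0],[0.17,-0.194,0.1,-0.38,0],[0.17,-0.194,0.1,-0.38,0],[0.17,-0.194,0.1,-0.38,0],[0.17,-0.194,0.1,-0.38,0],[0.17,-0.194,0.1,-0.38,0],[0.17,-0.194,0.1,-0.38,0],[0.17,-0.194,0.1,-0.38,0],[0.17,-0.194,0.1,-0.38,0],[0.17,-0.194,0.05,-0.38,0],[0.17,-0.194,0.025,-0.38,0],[0.17,-0.194,0.008,-0.38,0],[0.17,-0.194,0.007,-0.38,0],[0.17,-0.194,0.007,-0.38,0]]'; python3 - <<'E'
from h import *
p=eyes.camera("side"); im=p["pixels"][100:260,230:470]; cv2.imwrite("pics/s3.png",cv2.resize(im,(720,480),interpolation=2)[:,:,::-1])
E
```

```text
time_s: 15.2
position: [0.6113, -0.2048, 0.0341]
tcp_rot: [3.141, -0.0, 0.105]
force: [0.4, 0.4, -0.0]
gripper_width: 0.0205
finger_force: 29.9
```

View pics/s3.png

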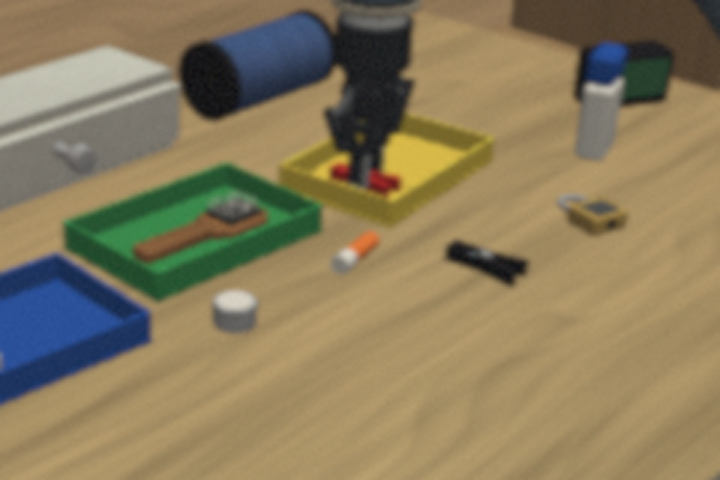

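The brush lies flat in the green tray, and the red clip is just above the yellow tray floor. I'll release it and go to the black clip.

```bash
python3 -m inch '[[0,0,-0.002,0,0],[0,0,-0.002,0,0.55],[0,0,-0.002,0,0.55],[0,0,-0.002,0,0.55],[0,0,-0.002,0,0.55],[0,0,0.05,0,0.55],[0,0,0.09,0,0.7],[-0.185,0.048,0.09,-0.035,0.7],[-0.185,0.048,0.09,-0.035,0.7],[-0.185,0.048,0.09,-0.035,0.7],[-0.185,0.048,0.09,-0.035,0.7],[-0.185,0.048,0.09,-0.035,0.7],[-0.185,0.048,0.09,-0.035,0.7],[-0.185,0.048,0.09,-0.035,0.7],[-0.185,0.048,0.09,-0.035,0.7]]'; python3 -m inch '[[0,0,-0.05,0,0.7],[0,0,-0.08,0,0.7],[0,0,-0.097,0,0.7],[0,0,-0.097,0,0.7],[0,0,-0.097,0,0.7],[0,0,-0.097,0,0],[0,0,-0.097,0,0],[0,0,-0.097,0,0],[0,0,-0.097,0,0],[0,0,-0.097,0,0],[0,0,-0.097,0,0],[0,0,-0.097,0,0],[0,0,-0.097,0,0],[0,0,-0.097,0,0]]' 30
```

```text
time_s: 16.75
position: [0.4273, -0.1574, 0.1233]
tcp_rot: [3.141, -0.001, 0.07]
force: [-0.4, 0.0, -0.3]
gripper_width: 0.0597
finger_force: 0.0
time_s: 18.15
position: [0.4267, -0.1569, 0.0272]
tcp_rot: [3.141, -0.002, 0.07]
force: [-0.4, -0.3, 8.0]
gripper_width: 0.0202
finger_force: 28.4
```

```bash
python3 -m inch '[[0,0,0.05,0,0],[0,0,0.1,0,0],[0.193,-0.138,0.1,0.035,0],[0.193,-0.138,0.1,0.035,0],[0.193,-0.138,0.1,0.035,0],[0.193,-0.138,0.1,0.035,0],[0.193,-0.138,0.1,0.035,0],[0.193,-0.138,0.1,0.035,0],[0.193,-0.138,0.1,0.035,0],[0.193,-0.138,0.1,0.035,0],[0.193,-0.138,0.05,0.035,0],[0.193,-0.138,0.025,0.035,0],[0.193,-0.138,0.008,0.035,0],[0.193,-0.138,0.005,0.035,0],[0.193,-0.138,0.005,0.035,0],[0.193,-0.138,0.005,0.035,0]]'; python3 - <<'E'
from h import *
p=eyes.camera("side"); im=p["pixels"][100:220,290:470]; cv2.imwrite("pics/s4.png",cv2.resize(im,(720,480),interpolation=2)[:,:,::-1])
E
```

```text
time_s: 19.75
position: [0.6195, -0.2954, 0.0328]
tcp_rot: [3.14, -0.001, 0.105]
force: [0.2, -0.4, -0.8]
gripper_width: 0.0203
finger_force: 28.8
```

View pics/s4.png

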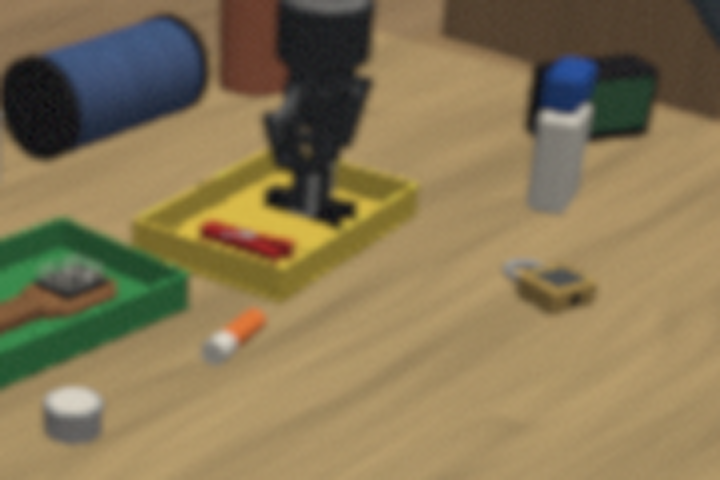

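The red clip is flat in the yellow tray and the black clip is in place beside it. I'll release it and fetch the brass padlock.

```bash
python3 -m inch '[[0,0,0,0,0],[0,0,0,0,0.55],[0,0,0,0,0.55],[0,0,0,0,0.55],[0,0,0,0,0.55],[0,0,0.05,0,0.55],[0,0,0.1,0,0.7],[-0.218,-0.015,0.1,-0.315,1],[-0.218,-0.015,0.1,-0.315,1],[-0.218,-0.015,0.1,-0.315,1],[-0.218,-0.015,0.1,-0.315,1],[-0.218,-0.015,0.1,-0.315,1],[-0.218,-0.015,0.1,-0.315,1],[-0.218,-0.015,0.1,-0.315,1],[-0.218,-0.015,0.1,-0.315,1],[-0.218,-0.015,0.1,-0.315,1]]'; python3 -m inch '[[0,0,-0.05,0,1],[0,0,-0.09,0,1],[0,0,-0.106,0,1],[0,0,-0.106,0,1],[0,0,-0.106,0,1],[0,0,-0.106,0,0.3],[0,0,-0.106,0,0.3],[0,0,-0.106,0,0.3],[0,0,-0.106,0,0.3],[0,0,-0.106,0,0.3],[0,0,-0.106,0,0.3],[0,0,-0.106,0,0.3],[0,0,-0.106,0,0.3]]' 40
```

```text
time_s: 21.4
position: [0.4023, -0.3097, 0.1311]
tcp_rot: [3.141, -0.0, -0.208]
force: [-0.3, -0.6, 0.4]
gripper_width: 0.0858
finger_force: 0.0
time_s: 22.7
position: [0.4017, -0.3101, 0.0265]
tcp_rot: [3.141, -0.002, -0.21]
force: [-0.4, 0.4, 9.1]
gripper_width: 0.0447
finger_force: 38.6
```

```bash
python3 -m inch '[[0,0,0.05,0,0.3],[0,0,0.1,0,0.3],[0.203,0.51,0.1,0.122,0.3],[0.203,0.51,0.1,0.122,0.3],[0.203,0.51,0.1,0.122,0.3],[0.203,0.51,0.1,0.122,0.3],[0.203,0.51,0.1,0.122,0.3],[0.203,0.51,0.1,0.122,0.3],[0.203,0.51,0.1,0.122,0.3],[0.203,0.51,0.1,0.122,0.3],[0.203,0.51,0.1,0.122,0.3],[0.203,0.51,0.1,0.122,0.3],[0.203,0.51,0.1,0.122,0.3],[0.203,0.51,0.1,0.122,0.3],[0.203,0.51,0.1,0.122,0.3],[0.203,0.51,0.1,0.122,0.3],[0.203,0.51,0.1,0.122,0.3],[0.203,0.51,0.1,0.122,0.3],[0.203,0.51,0.1,0.122,0.3]]'; python3 - <<'E'
from h import *
p=eyes.camera("side"); im=p["pixels"][120:280,150:390]; cv2.imwrite("pics/s5.png",cv2.resize(im,(720,480),interpolation=2)[:,:,::-1])
E
```

```text
time_s: 24.6
position: [0.6041, 0.1993, 0.1255]
tcp_rot: [-3.141, -0.0, -0.09]
force: [-0.7, 0.8, -1.7]
gripper_width: 0.0445
finger_force: 41.7
```

View pics/s5.png

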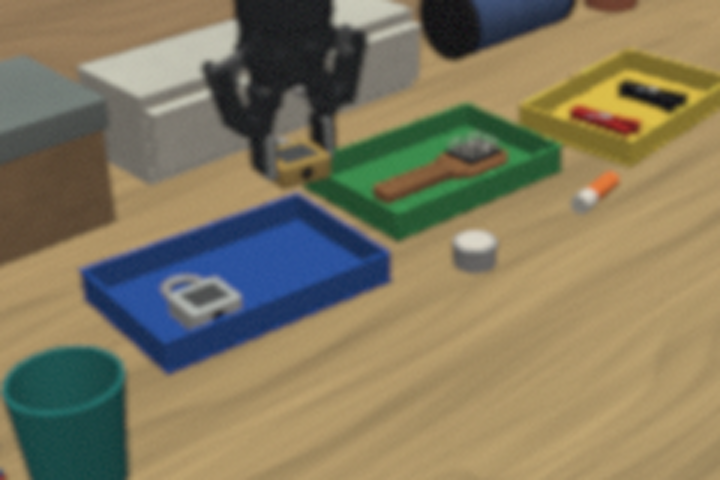

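Both clips are in the yellow tray, and the brass padlock is level above the free right half of the blue tray. I'll lower it, release, and retreat.

```bash
python3 -m inch '[[0.001,0,-0.05,0,0.3],[0.001,0,-0.08,0,0.3],[0.001,0,-0.093,0,0.3],[0.001,0,-0.094,0,0.3],[0.001,0,-0.094,0,0.3],[0.001,0,-0.094,0,0.72],[0.001,0,-0.094,0,0.72],[0.001,0,-0.094,0,0.72],[0.001,0,-0.094,0,0.72],[0.001,0,-0.05,0,0.72],[0,0,0,0,0.72],[-0.1,-0.2,0.1,0,0.72],[-0.1,-0.2,0.1,0,0.72],[-0.1,-0.2,0.1,0,0.72],[-0.1,-0.2,0.1,0,0.72],[-0.1,-0.2,0.1,0,0.72],[-0.1,-0.2,0.1,0,0.72],[-0.1,-0.2,0.1,0,0.72]]'; python3 - <<'E'
from h import *
p=eyes.camera("side"); im=p["pixels"][120:300,140:410]; cv2.imwrite("pics/s6.png",cv2.resize(im,(780,520),interpolation=2)[:,:,::-1])
p=eyes.camera("top"); im=p["pixels"][100:280,130:520]; cv2.imwrite("pics/t6.png",cv2.resize(im,(780,360),interpolation=2)[:,:,::-1])
E
```

```text
time_s: 26.45
position: [0.5042, -0.0004, 0.226]
tcp_rot: [-3.14, -0.001, -0.09]
force: [0.3, 0.7, -0.1]
gripper_width: 0.0611
finger_force: 0.0
```

View pics/s6.png

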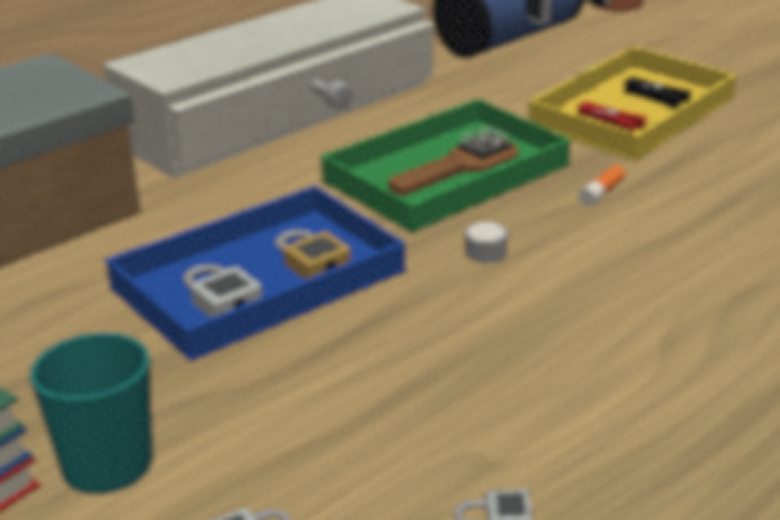

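View pics/t6.png

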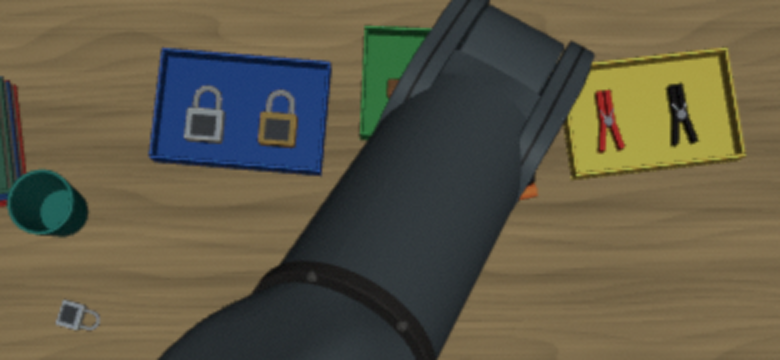

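All five items lie flat inside their trays. The padlocks are at px (204,115) and (278,118), the clips at (609,120) and (680,115), and the brush is in the green tray. The cup and tin haven't moved.

```bash
python3 -c "
from workcell import bot; print(bot.hand_in())"
```

```text
the job is handed in; nothing more can be done
None
```

I sorted both padlocks, both clips and the brush flat into their trays with the cup and tin left in place, and handed the job in at about 26 s; no verdict came back.

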